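Refit the guide shaft in its three-bearing stand

TASK

Take the steel guide shaft by its thick head from the V rest, and thread it nose first through the three bearing blocks of the stand, going in from the stand's right-hand end (seen from the robot), until the collar sits flush against the first block. The bearing unit may be clamped anywhere across its base, so look or feel for the bore and work gently: push with a few newtons and never ram the shaft against the bearings. Let go of the shaft when it is home, and leave the things standing around where they are.

Things in the scene. Friction and masses are not known exactly. Their poses are not given: they have to be found in the camera images.
- guide_shaft: Loose steel shaft, 0.14 kg, lying level in the V rest, axis 45 mm over the bench. Origin on its axis at the collar's front face; x runs along the axis to the nose. Shaft 12 mm diameter, x = 0 to 143 mm, then a conical nose to x = 150 mm. Collar 28 mm diameter, x = -6 to 0. Dark ribbed head 18 mm diameter, x = -50 to -6: grip it here from above, square to the axis.
- shaft_nose (a point): Tip of the shaft's conical nose (7 mm long, narrowing from 12 to 9 mm diameter), on the axis, 150 mm ahead of the collar's front face.
- shaft_head (a point): Middle of the grip length of the head, on the axis, 30 mm behind the collar's front face.
- v_rest: Grey plastic rest fixed to the bench, 120 x 50 mm, with two V posts (12 mm thick, top 51 mm high) at x = -45 and +45 mm; x along the V, z up, origin on the bench under its centre. The shaft lifts straight up out of it; its collar starts near x = -58 mm, the head overhanging the -x end.
- shaft_stand: Steel base 150 mm (x) by 86 mm (y = -26 to +60), 10 mm thick, fixed to the bench; origin on the bench, x = direction of insertion, z up. A 44 mm wide bearing unit is clamped on it and cannot move; its bore line lies anywhere from y = +4 to +30 mm. Three upright blocks, each 12 mm thick, 82 mm high, centred at x = -56, 0, +56 mm, have 14 mm bores along x, 60 mm over the bench.
- stop_mouth (a point): Reference point fixed to the base at x = -62 mm, y = 0, 60 mm up, in the plane of the first block's outer face. The bore's mouth (1 mm chamfer) lies level with it, 4 to 30 mm away along the base's +y (away from the two stop lugs on the base's -y edge); how far is not measured: see it or feel for it. Fitted, the collar's face lies in this plane.
- stop_exit (a point): The same for the far end of the bores: base x = +62 mm, y = 0, 60 mm up, in the plane of the last block's far face; the bore lies as far along +y from here as at the mouth. The middle block can float up to 2 mm sideways against about 1 N of friction; the nose pushes it into line. Fitted, the nose sticks out 26 mm past this plane.
- septa_jar: Small lidded jar, 46 mm diameter, 36 mm high, bystander; origin at its underside.
- vial_a: Upright capped sample vial, 28 mm diameter, 96 mm high, bystander; origin at its underside.
- spanner_1: Open-end spanner lying flat, 122 x 24 x 4 mm, bystander; origin at its underside.
- steel_dish: Small steel dish with nuts, 63 mm diameter, 11 mm high, bystander; origin at its underside.
Things that resemble listed ones, but are neither listed nor needed, are in the scene too. There is more than one size of the guide_shaft; the job needs the larger.

How it is judged:
On the way, in this order (a step that is already met when the one before it is completed fails the run):
1. the nose is through the first bearing block (x of shaft_nose in the frame of shaft_stand above -0.048 m and y of shaft_nose in the frame of shaft_stand between 0 and 0.034 m and z of shaft_nose in the frame of shaft_stand between 0.055 and 0.065 m), for 0.1 s.
2. the nose has come out of the last bearing block (x of shaft_nose in the frame of shaft_stand above 0.064 m and y of shaft_nose in the frame of shaft_stand between 0 and 0.034 m and z of shaft_nose in the frame of shaft_stand between 0.055 and 0.065 m), for 0.1 s.
At the end, for the whole second after the job is handed in: The shaft lies at rest in all three bearings, nose sticking out beyond the last one, its collar within 2.5 mm of the first block's outer face, its axis within 0.06 rad of the stand's x and at bore height, released (x of guide_shaft in the frame of shaft_stand between -0.0645 and -0.06 m and z of guide_shaft in the frame of shaft_stand between 0.055 and 0.063 m and y of guide_shaft in the frame of shaft_stand between 0.001 and 0.033 m and angle between the x axis of guide_shaft and the x axis of shaft_stand, either way round below 0.06 rad and y of shaft_nose in the frame of shaft_stand between 0 and 0.034 m and z of shaft_nose in the frame of shaft_stand between 0.055 and 0.065 m and x of shaft_nose in the frame of shaft_stand above 0.08 m and linear speed of guide_shaft below 0.01 m/s); the robot touches nothing.
It fails at once if the shaft presses on the stand or its bearings with more than 25 N (contact force between guide_shaft and shaft_stand above 25 N).
It fails at once if the septa jar is moved more than 20 mm (distance of septa_jar from where it was at the start of the episode above 0.02 m).
It fails at once if the vial a is moved more than 20 mm (distance of vial_a from where it was at the start of the episode above 0.02 m).
It fails at once if the spanner 1 is moved more than 20 mm (distance of spanner_1 from where it was at the start of the episode above 0.02 m).
It fails at once if the steel dish is moved more than 20 mm (distance of steel_dish from where it was at the start of the episode above 0.02 m).
It also fails if it takes over 67 s, if anything falls off the work surface, if the arm or the gripper's body presses on something with over 40 N, if the wrist force passes 120 N, or if a joint passes its speed limit or range.

ROBOT

A 6-joint arm with a two-finger parallel gripper is mounted at the origin on a cart in front of the work surface, level with it; the furniture and walls round the work are solid. World frame = base frame: x ahead of the robot, y to its left, z up, the work surface at z = 0. Lengths are in m, angles in rad, forces in N, time in s.
With the tool pointing down it reaches from about 0.325 to 0.775 m from the base axis. Payload 5.5 kg.
Tool frame: the origin (TCP) lies on the centre line of the jaws, within the pads' length; the fingertips stand 8 mm ahead of it and the grasp point (between the pads) lies 11 mm behind it; z points along the fingers, y is the line along which they close (so a half turn about z gives the same grasp; the last joint's range is limited). The gripper opens to 88 mm and grips with 3 to 60 N. Pads are 20 mm wide; open, the fingers measure 115 mm over their backs; the gripper's body (75 mm by 178 mm) begins 61 mm behind the grasp point.
Start: joints at [1.221, 0.091, 1.231, -0, 1.82, -0.057], TCP at [0.173, 0.574, 0.231] pointing down, gripper open.
Joint ranges: [-2.87, 2.87], [-0.86, 2.18], [0.17, 2.46], [-1.51, 4.65], [0.06, 2.69], [-2.65, 2.65]. Speed limits (rad/s): [2.57, 2.57, 3.01, 3.14, 3.14, 3.14].

INTERFACE

Orientations are given as a unit quaternion [x, y, z, w].
In Python, from bench import * gives the robot as it stands.
- The arm moves only by the shell command python3 -m creep 'ROWS' [FORCE]. ROWS is JSON, a list that holds one entry, the list of rows, each a list of 5 numbers: the shift along the tool's x, y, z in m, then the turn about the tool's z in degrees, then the finger opening in m, from 0 to 0.0878. A call has exactly 5 rows; each row shifts and turns the commanded pose from where the row before left it, along the tool's axes as they then stand; what a row does not reach is not made up. A row lasts 1/8 s, in which the tool goes at most 62.5 mm and 10.7 degrees, less where a joint would pass 70% of its speed; a pose out of reach is approached as far as the arm can. A call is refused whole if a number of a shift passes 0.0625 or a number of a turn 10.7, either way. A call with a gripper value outside its range is refused whole. The fingers move at their own pace and stop on an object; FORCE is the grip in N (left out, the last holds). Time passes only in rows, so rows that do not move let the fingers close, or fill a call up. It gives the time, the measured TCP pose, the force, the opening and the grip force at its end, in the units of the state.
- get_obs(): the state, without advancing time (a new reading comes with each control period).
- read_camera(name): name is "side" or "top"; returns the picture (384x512x3 uint8, red, green, blue); there is no depth.
- camera_info(name): a dict with "intrinsics" (3x3 intrinsics, pixels), "eye" and "attitude" of the camera in the world. Camera axes: x right, y up, looking along -z (the intrinsics and any distortion apply to the point x, -y, -z); pixel columns grow to the right and rows downward; lengths in m; the calibration is good to about 2 mm. A picture is of the moment at which its call begins. camera_info takes no time and is no camera call.
- finish_job(): hands the job in; it is judged then, once.
The state is a dict: "t": time; "q": joint angles; "joint_vel": joint speeds; "tau": joint torques, N m; "position": TCP position; "ee_rot": TCP orientation; "force": force on the tool from outside, world axes, zero at the start; "moment": the same for the moment, N m; "grip_width": finger opening in m; "grasp_force": force on a finger pad.
Only numpy, scipy, OpenCV 4.12 (cv2) and the standard library are available. Lean on these libraries where they do the work, as an engineer would, in place of code of your own. Each camera call takes 0.05 s, during which the arm holds its last target. There are 200 camera calls.

## Working session

There is one attempt and no reset: what is moved stays moved. The work goes in short steps, Python scripts to look and compute and a shell command to move; the robot and the scene stay as the last step left them, time stands still between calls to the robot, and variables do not carry over. Pictures are saved under pics/ and viewed, at most 10 in all, crops included, and the job is handed in when it is done.

```bash
mkdir -p pics
python3 - <<'E'
from bench import *
import cv2
for n in("top","side"):
    cv2.imwrite(f"pics/{n}0.png",cv2.resize(read_camera(n)[:,:,::-1],(800,600),interpolation=cv2.INTER_CUBIC)); print(camera_info(n))
o=get_obs();print(o)
E
```

```text
{'intrinsics': array([[435.63274982,   0.        , 252.89878665],
       [  0.        , 435.63274982, 190.54381993],
       [  0.        ,   0.        ,   1.        ]]), 'eye': array([0.24225033, 0.19623593, 1.53653389]), 'attitude': array([ 0.05418557, -0.06146891, -0.70440607,  0.70505148])}
{'intrinsics': array([[420.57788189,   0.        , 251.00819283],
       [  0.        , 420.57788189, 191.66048988],
       [  0.        ,   0.        ,   1.        ]]), 'eye': array([0.99419683, 0.16934965, 1.11076035]), 'attitude': array([0.16729689, 0.15580045, 0.68290481, 0.69381481])}
{'t': 0.1, 'q': array([ 1.22132440e+00,  9.18209404e-02,  1.23177397e+00, -6.91109733e-06,
        1.81978988e+00, -5.66882145e-02]), 'joint_vel': array([ 0.00093082, -0.00169692, -0.00346117, -0.00040497,  0.00079405,
        0.00343794]), 'tau': array([ 2.51228317e-03, -4.47859883e+01, -4.07569885e+01,  7.00954464e-02,
        2.83144880e-02, -8.24361678e-05]), 'position': array([0.17308248, 0.57423194, 0.22959276]), 'ee_rot': array([ 1.45870319e-01,  9.89303314e-01, -8.78327699e-04, -1.77444057e-04]), 'force': array([-0.49609861, -0.36195315,  0.0332407 ]), 'moment': array([ 0.02365542,  0.00379069, -0.00291999]), 'grasp_force': 0.0, 'grip_width': 0.08778629804178946}
```

View pics/top0.png

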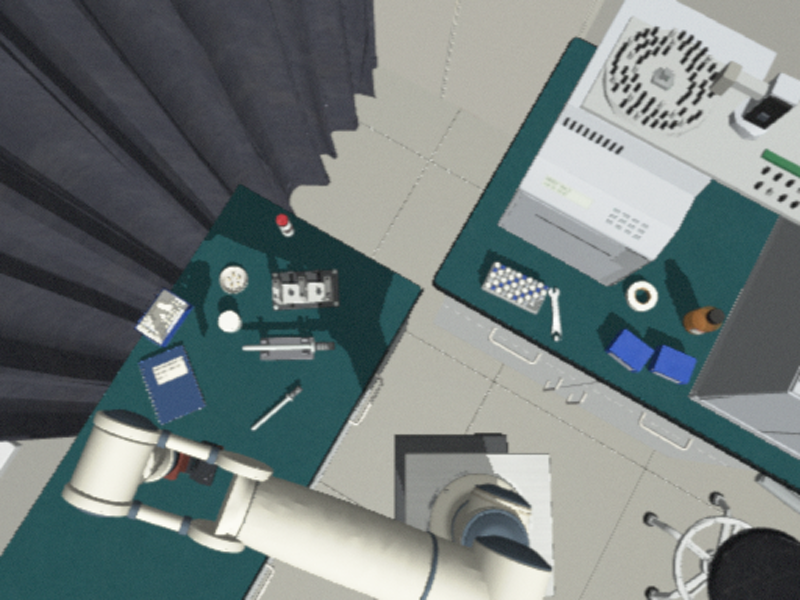

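View pics/side0.png

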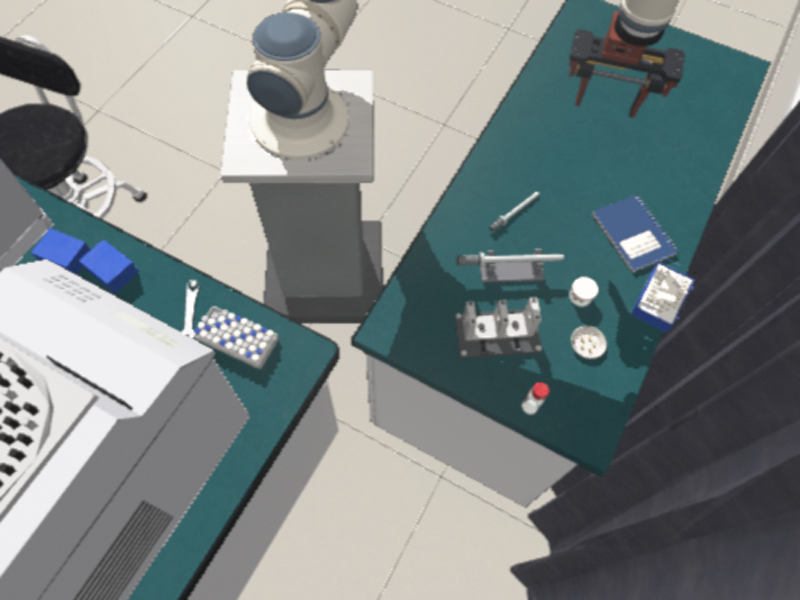

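The top view (800 px scale) shows the stand at (305,290), the V rest with the large shaft at (290,347) and its head on the right at (325,347). The small decoy shaft is at (275,408). The side view shows the same things, with the shaft head at (465,260) and the stand at (500,328). Next I'll zoom in.

```bash
cat > h.py <<'E'
from bench import *
import cv2, numpy as np
from scipy.spatial.transform import Rotation as R
def ray(n,u,v):
    c=camera_info(n);K=c['intrinsics']
    d=R.from_quat(c['attitude']).apply([(u-K[0,2])/K[0,0],-(v-K[1,2])/K[1,1],-1]); return c['eye'],d
def onz(n,u,v,z):
    e,d=ray(n,u,v); return e+d*(z-e[2])/d[2]
def proj(n,p):
    c=camera_info(n);K=c['intrinsics'];q=R.from_quat(c['attitude']).inv().apply(np.array(p)-c['eye'])
    return np.array([K[0,2]-K[0,0]*q[0]/q[2],K[1,2]+K[1,1]*q[1]/q[2]])
def avg(n,k=4): return np.mean([read_camera(n).astype(float) for _ in range(k)],0).astype(np.uint8)
E
python3 - <<'E'
from h import *
a=avg("top")[165:240,145:225]; b=avg("side")[150:235,285:365]
f=lambda i:cv2.resize(i[:,:,::-1],None,fx=7,fy=7,interpolation=cv2.INTER_CUBIC)
def grid(i,x0,y0):
    i=f(i)
    for k in range(0,i.shape[1],70): cv2.putText(i,str(x0+k//7),(k,10),0,.35,(0,255,255)); cv2.line(i,(k,0),(k,4),(0,255,255))
    for k in range(0,i.shape[0],70): cv2.putText(i,str(y0+k//7),(0,k+4),0,.35,(0,255,255))
    return i
cv2.imwrite("pics/t1.png",grid(a,145,165));cv2.imwrite("pics/s1.png",grid(b,285,150))
E
```

```text
(no output)
```

View pics/t1.png

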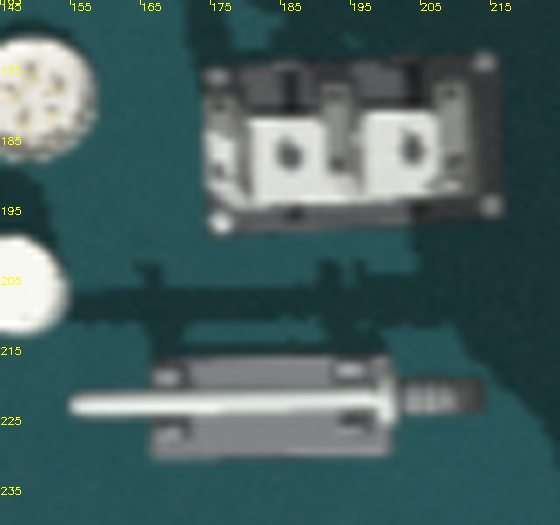

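View pics/s1.png

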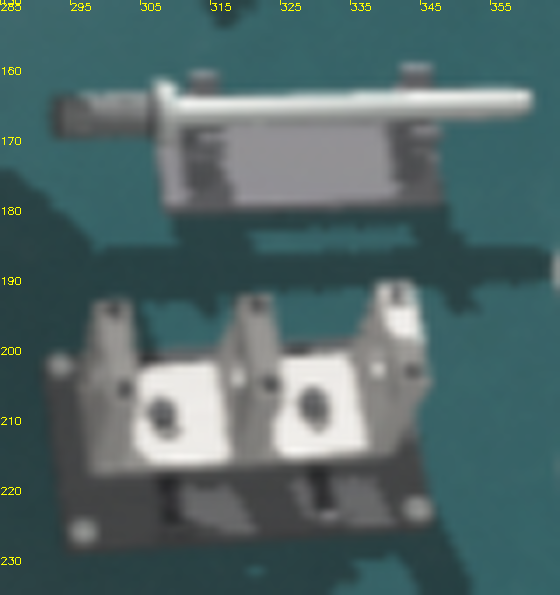

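The top crop shows the plate bolts at about (186.4,186.9) and (204,186.1) px. The shaft runs from its nose at (155,223) to its head end at (214,221), with the collar face at about (199,222). The side crop shows the base screws, and the blocks' top bolts at about (301,194), (302.7,205.7), (321.7,193.3), (323.6,204.7).

```bash
cat >> h.py <<'E'
def tri(pt,ps):
    (a,d),(b,f)=ray("top",*pt),ray("side",*ps); d=d/np.linalg.norm(d);f=f/np.linalg.norm(f)
    s=np.linalg.lstsq(np.c_[d,-f],b-a,rcond=None)[0]; p,q=a+s[0]*d,b+s[1]*f
    return (p+q)/2,np.linalg.norm(p-q)
T=lambda x,y:(145+(x-3)/7,165+(y-3)/7)
S=lambda x,y:(285+(x-3)/7,150+(y-3)/7)
E
python3 - <<'E'
from h import *
np.set_printoptions(precision=4,suppress=True)
P=lambda l,t,s:print(l,*tri(T(*t),S(*s)))
P("platebolt1",(413,148),(163,416));P("platebolt2",(290,153),(315,406))
for l,t,s in[("TR",(484,62),(83,530)),("BR",(491,205),(60,365)),("TL",(217,76),(417,508))]:
    P("screw"+l,t,s)
for l,t,s in[("noseTip",(71,405),(531,100)),("headEnd",(485,397),(53,117)),("collar",(386,400),(167,107))]:
    P(l,t,s); print(onz("top",*T(*t),.045),onz("side",*S(*s),.045))
for y in[(452,90),(455,185)]: print("top block1",onz("top",*T(*y),.082))
for y in[(337,90),(338,163)]: print("top block2",onz("top",*T(*y),.082))
for y in[(112,310),(124,390),(257,303),(270,384),(397,293),(412,371)]: print("side blk",onz("side",*S(*y),.082),onz("side",*S(*y),.06))
for y in [(452,90),(455,185)]:print("60",onz("top",*T(*y),.06))
E
```

```text
platebolt1 [0.5097 0.3541 0.0201] 0.0012263298891317185
platebolt2 [0.5068 0.4159 0.0217] 0.0008835695363898081
screwTR [0.5557 0.3195 0.012 ] 0.0015180010934021464
screwBR [0.4821 0.315  0.0111] 0.0014594719110567439
screwTL [0.5481 0.4551 0.0121] 0.0015163972862433457
noseTip [0.3775 0.5163 0.0444] 0.0011933595406682057
[0.3775 0.5167 0.045 ] [0.3778 0.5154 0.045 ]
headEnd [0.3819 0.3147 0.0419] 0.0003579352208306802
[0.3817 0.3146 0.045 ] [0.3837 0.3141 0.045 ]
collar [0.38   0.3624 0.046 ] 0.0009239195983921991
[0.3802 0.363  0.045 ] [0.3794 0.3622 0.045 ]
top block1 [0.5275 0.3299 0.082 ]
top block1 [0.4808 0.3277 0.082 ]
top block2 [0.5274 0.3856 0.082 ]
top block2 [0.4914 0.3843 0.082 ]
side blk [0.4917 0.3267 0.082 ] [0.481  0.3301 0.06  ]
side blk [0.526  0.3289 0.082 ] [0.516  0.3323 0.06  ]
side blk [0.4894 0.3837 0.082 ] [0.4786 0.3882 0.06  ]
side blk [0.5242 0.3854 0.082 ] [0.5142 0.3901 0.06  ]
side blk [0.4857 0.439  0.082 ] [0.4749 0.4448 0.06  ]
side blk [0.5194 0.441  0.082 ] [0.5093 0.4468 0.06  ]
60 [0.5318 0.3319 0.06  ]
60 [0.4844 0.3297 0.06  ]
```

```bash
python3 -m creep '[[[0,0,0,10.6,0.06],[0,0,0,10.6,0.06],[0,0,0,10.6,0.06],[0,0,0,10.6,0.06],[0,0,0,10.6,0.06]]]' 20; python3 -m creep '[[[0,0,0,9.5,0.06],[0,0,0,9.5,0.06],[0,0,0,0,0.06],[-0.05,0.05,0,0,0.06],[-0.05,0.05,0,0,0.06]]]'
cat >> h.py <<'E'
np.set_printoptions(precision=4,suppress=True)
def go(x,y,z,yaw):
    "shift in tool axes to world target; yaw = wanted direction of tool x (deg)"
    o=get_obs();r=R.from_quat(o['ee_rot']);m=r.as_matrix()
    print("t",o['t'],"pos",o['position'],"F",o['force'],"M",o['moment'],"w",o['grip_width'],o['grasp_force'])
    c=np.degrees(np.arctan2(m[1,0],m[0,0]))
    print("tool shift",r.inv().apply(np.array([x,y,z])-o['position']),"turn",-(yaw-c),"tool z",m[:,2],"q",o['q'])
E
python3 -c "from h import *;go(.381,.335,.034,91.1)"
```

```text
t: 1.12
position: [0.1732, 0.5745, 0.2307]
ee_rot: [0.574, 0.819, 0.0, 0.0]
force: [-0.3, 0.3, 0.4]
grip_width: 0.06
grasp_force: 0.0
t: 1.75
position: [0.2639, 0.4872, 0.2304]
ee_rot: [0.697, 0.717, -0.0, 0.0]
force: [1.2, -0.3, 0.7]
grip_width: 0.06
grasp_force: 0.0
t 1.75 pos [0.2639 0.4872 0.2304] F [ 1.1644 -0.2975  0.7329] M [-0.0336  0.0283  0.0487] w 0.06004434040577923 0.0
tool shift [-0.1554  0.1129  0.1964] turn 0.47975076107856296 tool z [ 0.0001 -0.0002 -1.    ] q [ 1.0131 -0.0327  1.3573 -0.0002  1.8171  0.9855]
```

```bash
python3 -m creep '[[[-0.052,0.038,0.03,0.4,0.06],[-0.052,0.037,0.03,0,0.06],[-0.05,0.037,0.03,0,0.06],[0,0,0,0,0.06],[0,0,0,0,0.06]]]' 
python3 -c "
from h import *;go(.381,.335,.034,91.1)
a=avg('top',2)[165:240,145:225]; b=avg('side',2)[150:235,285:365]
f=lambda i:cv2.resize(i[:,:,::-1],(390,580),interpolation=cv2.INTER_CUBIC)
cv2.imwrite('pics/2.png',np.hstack([f(a),f(b)]))"
```

```text
t: 2.38
position: [0.3654, 0.3531, 0.1512]
ee_rot: [0.701, 0.713, 0.0, -0.0]
force: [-1.0, 0.5, 0.6]
grip_width: 0.0602
grasp_force: 0.0
t 2.375 pos [0.3654 0.3531 0.1512] F [-0.9641  0.4697  0.6202] M [-0.0804  0.0706  0.0409] w 0.060240343425820485 0.0
tool shift [-0.0185  0.0153  0.1172] turn -0.18932434339978954 tool z [ 0.0003  0.0011 -1.    ] q [ 0.7009 -0.1598  1.6162  0.0007  1.6843  0.6851]
```

View pics/2.png

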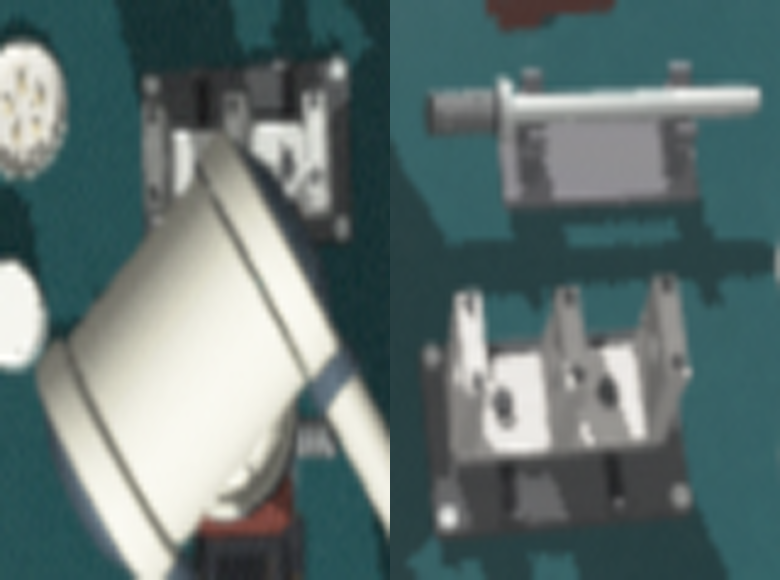

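The side crop shows the gripper above and behind the shaft, with the red body at the top edge. The head is clear at about (460,112), and nothing has been disturbed. I'll centre the gripper over the head.

```bash
python3 -m creep '[[[-0.0185,0.0153,0.02,0,0.06],[0,0,0.02,0,0.06],[0,0,0.01,0,0.06],[0,0,0,0,0.06],[0,0,0,0,0.06]]]' 
python3 -c "
from h import *;go(.381,.335,.034,91.1)
o=get_obs();print(proj('side',o['position']),proj('side',[.381,.335,.045]))
b=avg('side',2)[110:200,260:370]
cv2.imwrite('pics/3.png',cv2.resize(b[:,:,::-1],None,fx=6,fy=6,interpolation=cv2.INTER_CUBIC))"
```

```text
t: 3.2
position: [0.3809, 0.3349, 0.1012]
ee_rot: [0.702, 0.712, 0.0, -0.0]
force: [0.3, -0.4, 0.9]
grip_width: 0.0597
grasp_force: 0.0
t 3.2 pos [0.3809 0.3349 0.1012] F [ 0.3367 -0.3854  0.8638] M [-0.0879  0.0911  0.0339] w 0.05972477846517926 0.0
tool shift [0.     0.     0.0672] turn -0.23326469169730046 tool z [ 0.0007  0.0007 -1.    ] q [ 0.654  -0.148   1.6942  0.0001  1.5944  0.6389]
[301.4912 155.3569] [299.2142 165.4106]
```

View pics/3.png

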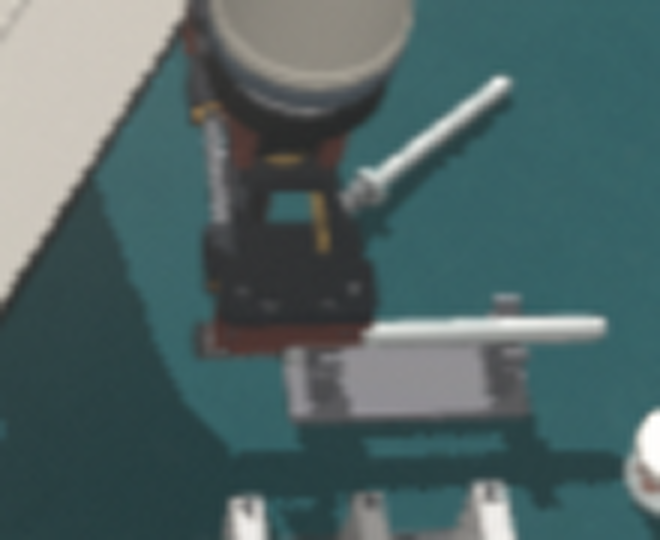

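The gripper stands over the head as intended, and the shaft and rest below it are undisturbed. I'll descend and grip.

```bash
python3 -m creep '[[[0,0,0.02,0,0.06],[0,0,0.02,0,0.06],[0,0,0.017,0,0.06],[0,0,0.01,0,0.06],[0,0,0,0,0.06]]]' 35
python3 -m creep '[[[0,0,0,0,0.01],[0,0,0,0,0.01],[0,0,0,0,0.01],[0,0,0,0,0.01],[0,0,0,0,0.01]]]' 35
python3 -c "from h import *;go(.381,.335,.034,91.1)"
```

```text
t: 3.92
position: [0.3805, 0.3339, 0.0323]
ee_rot: [0.702, 0.712, -0.001, -0.0]
force: [-0.0, 0.2, -0.7]
grip_width: 0.0597
grasp_force: 0.0
t: 4.55
position: [0.3817, 0.3344, 0.034]
ee_rot: [0.702, 0.712, 0.001, 0.001]
force: [2.6, -0.2, 1.8]
grip_width: 0.017
grasp_force: 35.0
t 4.55 pos [0.3817 0.3344 0.034 ] F [ 2.6451 -0.1762  1.8466] M [-0.1736 -0.2375 -0.0402] w 0.017042988517370523 34.966930747032166
tool shift [ 0.0006 -0.0007 -0.    ] turn -0.29310256851181293 tool z [ 0.0018  0.0004 -1.    ] q [ 0.6529 -0.1082  1.7792 -0.0008  1.4689  0.6389]
```

```bash
python3 -m creep '[[[0,0,-0.01,0,0.01],[0,0,-0.02,0,0.01],[0,0,-0.03,0,0.01],[-0.03,0.02,-0.01,0,0.01],[-0.04,0.02,0,0,0.01]]]' 45
python3 -m creep '[[[-0.04,0.03,0,0,0.01],[-0.04,0.03,0,0,0.01],[-0.04,0.025,0,-1.3,0.01],[-0.02,0.01,0,-1,0.01],[0,0,0,0,0.01]]]' 45
python3 -c "from h import *;go(.522,.113,.049,93.1)"
```

```text
t: 5.18
position: [0.423, 0.2653, 0.1066]
ee_rot: [0.701, 0.713, 0.002, 0.0]
force: [-0.1, -0.3, -1.5]
grip_width: 0.0172
grasp_force: 44.9
t: 5.8
position: [0.5202, 0.1253, 0.1047]
ee_rot: [0.689, 0.725, 0.0, 0.0]
force: [-0.5, -0.5, -0.9]
grip_width: 0.017
grasp_force: 44.9
t 5.8 pos [0.5202 0.1253 0.1047] F [-0.4955 -0.5117 -0.9234] M [-0.1807  0.0935 -0.0139] w 0.016982155634854255 44.948848485946655
tool shift [-0.0124  0.0011  0.0557] turn -0.12587963034359007 tool z [ 0.0008  0.0001 -1.    ] q [ 0.1729 -0.0727  1.6183 -0.      1.5952  0.121 ]
```

```bash
python3 -m creep '[[[-0.0124,0.001,0.01,-0.1,0.01],[0,0,0.02,0,0.01],[0,0,0.02,0,0.01],[0,0,0.0055,0,0.01],[0,0,0,0,0.01]]]' 45
python3 - <<'E'
from h import *
go(.522,.113,.049,93.1)
o=get_obs();p=o['position'];m=R.from_quat(o['ee_rot']).as_matrix();p=p+[0,0,.011]
for d in(.18,.03): print(proj('top',p+m[:,0]*d),proj('side',p+m[:,0]*d))
a=avg('top',3)[165:240,195:245]; b=avg('side',3)[175:235,255:305]
g=lambda i:cv2.resize(i[:,:,::-1],None,fx=8,fy=8,interpolation=cv2.INTER_CUBIC)
a=g(a);b=g(b);b=np.vstack([b,np.zeros((600-b.shape[0],400,3),np.uint8)])
cv2.imwrite('pics/4.png',np.hstack([a,b]))
E
```

```text
t: 6.42
position: [0.5205, 0.1145, 0.0471]
ee_rot: [0.687, 0.727, -0.001, -0.001]
force: [0.3, 0.8, -0.9]
grip_width: 0.0168
grasp_force: 44.9
t 6.425 pos [0.5205 0.1145 0.0471] F [ 0.3122  0.7527 -0.8604] M [-0.154   0.0006  0.0451] w 0.016769531549109335 44.948771595954895
tool shift [-0.0015  0.0014 -0.0019] turn 0.152953753613275 tool z [-0.0016 -0.0002 -1.    ] q [ 0.1526 -0.0445  1.6949  0.0001  1.4929  0.0958]
[220.0535 183.679 ] [288.2608 203.8639]
[263.4861 181.3353] [233.948  207.3284]
```

View pics/4.png

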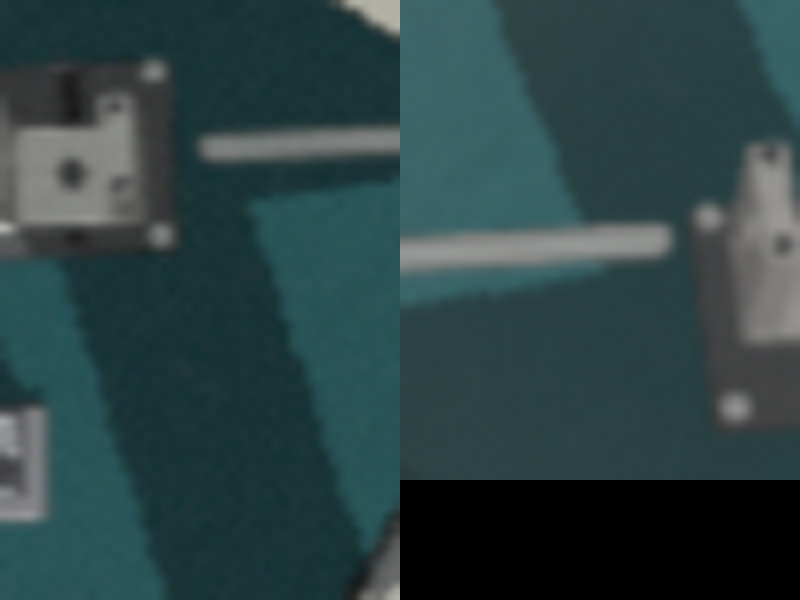

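The top crop shows the nose tip at about (219.9,183.4) px and the block-1 bolts at (209.3,178.1) and (210.1,187.9). The side crop shows the nose at (288.9,204.9) and the bolts at (301.2,194.3) and (302.9,205.5). I'll triangulate these.

Run:
```python
from h import *
o=get_obs();m=R.from_quat(o['ee_rot']).as_matrix();p=o['position']+[0,0,.011]
print("nose kin",p+m[:,0]*.18,"tri",tri((219.8,183.3),(288.8,204.8)))
B=[tri((209.3,178.1),(302.9,205.5)),tri((210.1,187.9),(301.2,194.3))]
print(B); mid=(B[0][0]+B[1][0])/2; print("mid",mid)
d=np.array([-.054,.9985,0]); print("mouth", mid-d*.006)
# shaft axis direction, edges in top: centre columns at far ends
a=avg('top',3)[:,:,1].astype(float); b=avg('side',3)[:,:,1].astype(float)
def cen(im,cols,r0,r1,dark):
    out=[]
    for c in cols:
        s=im[r0:r1,c]; w=np.clip(s-dark,0,None); out.append((w*np.arange(r0,r1)).sum()/w.sum())
    return out
ca=range(223,244,5); ya=cen(a,ca,176,190,100); cb=range(258,286,5); yb=cen(b,cb,195,216,125)
print([onz('top',c,y,.06)[:2] for c,y in zip(ca,ya)]); print([onz('side',c,y,.06)[:2] for c,y in zip(cb,yb)])
```

```text
nose kin [0.5115 0.294  0.0598] tri (array([0.5121, 0.2955, 0.0557]), np.float64(0.0005561863411500104))
[(array([0.5257, 0.3302, 0.0798]), np.float64(0.0013223843648965253)), (array([0.4919, 0.3275, 0.0797]), np.float64(0.002414585175286084))]
mid [0.5088 0.3288 0.0798]
mouth [0.5091 0.3228 0.0798]
[array([0.5128, 0.2839]), array([0.5142, 0.2667]), array([0.5154, 0.2495]), array([0.5157, 0.2323]), array([0.516 , 0.2151])]
[array([0.517 , 0.2104]), array([0.5167, 0.2241]), array([0.5159, 0.2379]), array([0.5148, 0.2517]), array([0.5146, 0.2655]), array([0.5141, 0.2793])]
```

```bash
python3 -m creep '[[[0,0,-0.0018,-0.4,0.01],[0.01,0,0,0,0.01],[0.01,0,0,0,0.01],[0.002,0,0,0,0.01],[0,0,0,0,0.01]]]' 45
python3 -m creep '[[[0.001,0,0,0,0.01],[0.001,0,0,0,0.01],[0.001,0,0,0,0.01],[0.001,0,0,0,0.01],[0,0,0,0,0.01]]]' 45
python3 -m creep '[[[0.001,0,0,0,0.01],[0.001,0,0,0,0.01],[0.001,0,0,0,0.01],[0,0,0,0,0.01],[0,0,0,0,0.01]]]' 45
python3 -c "from h import *;go(.522,.123,.049,93.1)"
```

```text
t: 7.65
position: [0.5196, 0.1365, 0.0497]
ee_rot: [0.684, 0.729, -0.0, -0.0]
force: [-0.1, 0.2, -1.9]
grip_width: 0.0169
grasp_force: 44.9
t: 8.28
position: [0.5194, 0.1402, 0.0498]
ee_rot: [0.684, 0.729, -0.0, -0.0]
force: [-0.3, -0.2, -1.0]
grip_width: 0.0171
grasp_force: 44.9
t: 8.9
position: [0.5193, 0.1431, 0.0498]
ee_rot: [0.684, 0.729, -0.0, 0.0]
force: [0.4, 0.1, -1.3]
grip_width: 0.017
grasp_force: 44.9
t 8.9 pos [0.5193 0.1431 0.0498] F [ 0.3728  0.1086 -1.286 ] M [-0.2126  0.0195  0.0326] w 0.017024870009202903 44.94868576526642
tool shift [-0.0203  0.0014  0.0008] turn 0.5246264126434568 tool z [-0.     -0.0001 -1.    ] q [ 0.2058 -0.0324  1.6782 -0.0001  1.4959  0.1426]
```

```bash
python3 -m creep '[[[0.001,0,0,0,0.01],[0.001,0,0,0,0.01],[0,0,0,0,0.01],[0,0,0,0,0.01],[0,0,0,0,0.01]]]' 45
python3 -m creep '[[[0.001,0,0,0,0.01],[0.001,0,0,0,0.01],[0,0,0,0,0.01],[0,0,0,0,0.01],[0,0,0,0,0.01]]]' 45
python3 -c "from h import *;go(.522,.123,.049,93.1)"
```

```text
t: 9.52
position: [0.5192, 0.1451, 0.0498]
ee_rot: [0.684, 0.729, -0.0, 0.0]
force: [0.6, -0.3, -1.9]
grip_width: 0.0172
grasp_force: 44.9
t: 10.15
position: [0.519, 0.1471, 0.0498]
ee_rot: [0.684, 0.729, -0.0, -0.0]
force: [0.1, 1.0, -1.2]
grip_width: 0.0172
grasp_force: 44.9
t 10.15 pos [0.519  0.1471 0.0498] F [ 0.1371  0.9577 -1.246 ] M [-0.1223  0.0214 -0.0061] w 0.017243688006800265 44.94870901107788
tool shift [-0.0243  0.0014  0.0008] turn 0.5236051354588227 tool z [-0. -0. -1.] q [ 0.2132 -0.0302  1.676   0.      1.4958  0.1499]
```

```bash
for i in 1; do :; done; python3 -m creep '[[[0.001,0,0,0,0.01],[0.001,0,0,0,0.01],[0.001,0,0,0,0.01],[0,0,0,0,0.01],[0,0,0,0,0.01]]]' 45
python3 -m creep '[[[0.001,0,0,0,0.01],[0.001,0,0,0,0.01],[0,0,0,0,0.01],[0,0,0,0,0.01],[0,0,0,0,0.01]]]' 45
python3 -c "from h import *;go(.522,.123,.049,93.1)"
```

```text
t: 10.78
position: [0.5188, 0.1501, 0.0498]
ee_rot: [0.684, 0.729, -0.0, -0.0]
force: [-0.9, -0.1, -1.3]
grip_width: 0.0167
grasp_force: 44.9
t: 11.4
position: [0.5187, 0.1521, 0.0498]
ee_rot: [0.684, 0.729, -0.0, 0.0]
force: [0.1, -0.2, -1.1]
grip_width: 0.0171
grasp_force: 44.9
t 11.4 pos [0.5187 0.1521 0.0498] F [ 0.141  -0.181  -1.1184] M [-0.1374  0.0561 -0.0012] w 0.017072717461994496 44.948601722717285
tool shift [-0.0293  0.0014  0.0008] turn 0.5240247131291937 tool z [-0. -0. -1.] q [ 0.2223 -0.0273  1.6731 -0.      1.4958  0.1591]
```

```bash
python3 -m creep '[[[0.0015,0,0,0,0.01],[0.0015,0,0,0,0.01],[0.0015,0,0,0,0.01],[0.001,0,0,0,0.01],[0,0,0,0,0.01]]]' 45
python3 -m creep '[[[0.0015,0,0,0,0.01],[0.0015,0,0,0,0.01],[0.0015,0,0,0,0.01],[0.001,0,0,0,0.01],[0,0,0,0,0.01]]]' 45
python3 - <<'E'
from h import *
go(.522,.123,.049,93.1)
a=avg('top',3)[165:240,175:225]; b=avg('side',3)[180:240,280:330]
g=lambda i:cv2.resize(i[:,:,::-1],None,fx=8,fy=8,interpolation=cv2.INTER_CUBIC)
a=g(a);b=g(b);b=np.vstack([b,np.zeros((600-b.shape[0],400,3),np.uint8)])
cv2.imwrite('pics/5.png',np.hstack([a,b]))
E
```

```text
t: 12.02
position: [0.5184, 0.1577, 0.0498]
ee_rot: [0.684, 0.729, 0.0, -0.0]
force: [-0.5, 0.1, -1.1]
grip_width: 0.0167
grasp_force: 44.9
t: 12.65
position: [0.518, 0.1632, 0.0498]
ee_rot: [0.684, 0.729, -0.0, -0.0]
force: [0.0, -1.0, -1.7]
grip_width: 0.0171
grasp_force: 44.9
t 12.65 pos [0.518  0.1632 0.0498] F [ 0.0124 -1.0017 -1.7402] M [-0.1679  0.0345 -0.0305] w 0.017095453530614205 44.94872510433197
tool shift [-0.0404  0.0014  0.0008] turn 0.5338711185931828 tool z [-0.  0. -1.] q [ 0.2426 -0.0204  1.6664  0.      1.4956  0.1791]
```

View pics/5.png

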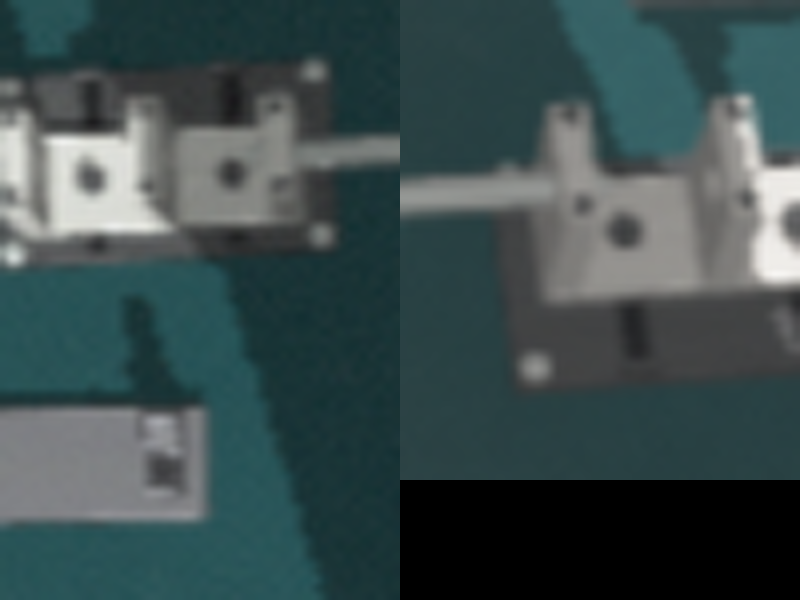

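The shaft enters the first block's bore in both crops (top at about (295,155), side at (548,190)) and there is no notable force. I'll continue to the second block.

```bash
python3 -m creep '[[[0.003,0,0,0,0.01],[0.004,0,0,0,0.01],[0.004,0,0,0,0.01],[0.004,0,0,0,0.01],[0.002,0,0,0,0.01]]]' 45
python3 -m creep '[[[0.003,0,0,0,0.01],[0.003,0,0,0,0.01],[0.003,0,0,0,0.01],[0.002,0,0,0,0.01],[0,0,0,0,0.01]]]' 45
python3 -c "from h import *;go(.522,.123,.049,93.1)"
```

```text
t: 13.58
position: [0.5169, 0.1804, 0.0498]
ee_rot: [0.684, 0.729, -0.0, -0.0]
force: [0.5, 0.8, -0.9]
grip_width: 0.0169
grasp_force: 44.9
t: 14.2
position: [0.5162, 0.1912, 0.0498]
ee_rot: [0.684, 0.729, 0.0, -0.0]
force: [-0.1, -0.6, -1.3]
grip_width: 0.0171
grasp_force: 44.9
t 14.2 pos [0.5162 0.1912 0.0498] F [-0.0788 -0.6434 -1.2801] M [-0.1272 -0.0033 -0.0463] w 0.017077152837593475 44.9486643075943
tool shift [-0.0684  0.0014  0.0008] turn 0.5354990586259731 tool z [ 0.      0.0001 -1.    ] q [ 0.2929 -0.0005  1.6466  0.      1.4954  0.2294]
```

```bash
python3 -m creep '[[[0.0015,0,0,0,0.01],[0.0015,0,0,0,0.01],[0.0015,0,0,0,0.01],[0.001,0,0,0,0.01],[0,0,0,0,0.01]]]' 45
python3 -m creep '[[[0.001,0,0,0,0.01],[0.001,0,0,0,0.01],[0.001,0,0,0,0.01],[0.001,0,0,0,0.01],[0,0,0,0,0.01]]]' 45
python3 -c "from h import *;go(.522,.123,.049,93.1)"
```

```text
t: 14.82
position: [0.5159, 0.1966, 0.0498]
ee_rot: [0.684, 0.729, 0.0, -0.0]
force: [0.4, 0.1, -1.3]
grip_width: 0.0174
grasp_force: 44.9
t: 15.45
position: [0.5156, 0.2006, 0.0498]
ee_rot: [0.684, 0.729, 0.0, -0.0]
force: [-0.3, 0.8, -0.4]
grip_width: 0.0171
grasp_force: 44.9
t 15.45 pos [0.5156 0.2006 0.0498] F [-0.2618  0.8425 -0.4339] M [-0.1196  0.0178  0.0177] w 0.017114408414288004 44.9486517906189
tool shift [-0.0779  0.0014  0.0008] turn 0.5312384539979007 tool z [ 0.      0.0001 -1.    ] q [0.3096 0.007  1.6391 0.0001 1.4955 0.2462]
```

```bash
python3 -m creep '[[[0.001,0,0,0,0.01],[0.001,0,0,0,0.01],[0.001,0,0,0,0.01],[0.001,0,0,0,0.01],[0,0,0,0,0.01]]]' 45
python3 -c "from h import *;go(.522,.123,.049,93.1)"
```

```text
t: 16.08
position: [0.5154, 0.2046, 0.0498]
ee_rot: [0.684, 0.729, 0.0, 0.0]
force: [0.3, -0.0, -2.6]
grip_width: 0.0172
grasp_force: 45.0
t 16.075 pos [0.5154 0.2046 0.0498] F [ 0.3062 -0.0278 -2.5588] M [-0.2048  0.0012 -0.1188] w 0.01720362167024898 44.95913207530975
tool shift [-0.0818  0.0014  0.0008] turn 0.5267766029188863 tool z [ 0.0001  0.     -1.    ] q [ 0.3165  0.0103  1.6358 -0.      1.4954  0.2532]
```

```bash
python3 -m creep '[[[0.001,0,0,0,0.01],[0.001,0,0,0,0.01],[0.001,0,0,0,0.01],[0.001,0,0,0,0.01],[0,0,0,0,0.01]]]' 45
python3 -c "from h import *;go(.522,.123,.049,93.1)"
python3 -m creep '[[[0.001,0,0,0,0.01],[0.001,0,0,0,0.01],[0.001,0,0,0,0.01],[0.001,0,0,0,0.01],[0,0,0,0,0.01]]]' 45
python3 -c "from h import *;go(.522,.123,.049,93.1)"
```

```text
t: 16.7
position: [0.5151, 0.2087, 0.0498]
ee_rot: [0.684, 0.729, 0.0, -0.0]
force: [1.3, -0.4, -1.6]
grip_width: 0.0172
grasp_force: 45.0
t 16.7 pos [0.5151 0.2087 0.0498] F [ 1.2579 -0.379  -1.5661] M [-0.1753 -0.0958 -0.1814] w 0.01717693859147626 44.9680370092392
tool shift [-0.0859  0.0014  0.0008] turn 0.532402851676764 tool z [-0.      0.0002 -1.    ] q [0.3236 0.0137 1.6324 0.0002 1.4955 0.2602]
t: 17.32
position: [0.5149, 0.2127, 0.0498]
ee_rot: [0.684, 0.729, 0.0, -0.0]
force: [-0.2, 0.1, -1.8]
grip_width: 0.0171
grasp_force: 45.0
t 17.325 pos [0.5149 0.2127 0.0498] F [-0.2061  0.1217 -1.8085] M [-0.2032 -0.1303 -0.0385] w 0.01711624524521415 44.96803522109985
tool shift [-0.0899  0.0014  0.0008] turn 0.5321488311149096 tool z [ 0.0001  0.0002 -1.    ] q [0.3305 0.0171 1.6289 0.0002 1.4955 0.2671]
```

```bash
python3 -m creep '[[[0,0,0,0.3,0.01],[0.002,0,0,0,0.01],[0.002,0,0,0,0.01],[0.002,0,0,0,0.01],[0,0,0,0,0.01]]]' 45
python3 -c "from h import *;go(.522,.123,.049,93.1)"
python3 -m creep '[[[0.002,0,0,0,0.01],[0.003,0,0,0,0.01],[0.003,0,0,0,0.01],[0.002,0,0,0,0.01],[0,0,0,0,0.01]]]' 45
python3 -c "from h import *;go(.522,.123,.049,93.1)"
```

```text
t: 17.95
position: [0.5145, 0.2188, 0.0498]
ee_rot: [0.686, 0.727, 0.0, -0.0]
force: [-0.6, -0.7, -1.5]
grip_width: 0.0172
grasp_force: 45.0
t 17.95 pos [0.5145 0.2188 0.0498] F [-0.593  -0.7295 -1.459 ] M [-0.1471  0.0065 -0.0052] w 0.01722061566821225 44.95132327079773
tool shift [-0.096   0.0019  0.0008] turn 0.2417478932084407 tool z [ 0.      0.0002 -1.    ] q [0.3411 0.0225 1.6235 0.0002 1.4956 0.2827]
t: 18.58
position: [0.514, 0.2287, 0.0498]
ee_rot: [0.686, 0.727, 0.0, -0.0]
force: [-0.2, 0.9, -1.8]
grip_width: 0.0169
grasp_force: 45.0
t 18.575 pos [0.514  0.2287 0.0498] F [-0.1682  0.9026 -1.7918] M [-0.1422  0.0159 -0.0673] w 0.016935474948493612 44.95178997516632
tool shift [-0.106   0.0019  0.0008] turn 0.24069474176600636 tool z [ 0.0001  0.0002 -1.    ] q [0.3582 0.0317 1.614  0.0001 1.4957 0.2999]
```

```bash
python3 -m creep '[[[0.003,0,0,0,0.01],[0.004,0,0,0,0.01],[0.004,0,0,0,0.01],[0.004,0,0,0,0.01],[0.003,0,0,0,0.01]]]' 45
python3 -m creep '[[[0.0015,0,0,0,0.01],[0.0015,0,0,0,0.01],[0.001,0,0,0,0.01],[0.001,0,0,0,0.01],[0,0,0,0,0.01]]]' 45
python3 -m creep '[[[0.001,0,0,0,0.01],[0.001,0,0,0,0.01],[0.001,0,0,0,0.01],[0.001,0,0,0,0.01],[0,0,0,0,0.01]]]' 45
python3 -c "from h import *;go(.522,.123,.049,93.1)"
```

```text
t: 19.2
position: [0.5129, 0.2467, 0.0498]
ee_rot: [0.686, 0.727, -0.0, 0.0]
force: [0.3, -0.6, -1.8]
grip_width: 0.017
grasp_force: 45.0
t: 19.82
position: [0.5127, 0.2515, 0.0498]
ee_rot: [0.686, 0.727, 0.0, -0.0]
force: [0.6, -0.3, -0.7]
grip_width: 0.0166
grasp_force: 45.0
t: 20.45
position: [0.5124, 0.2556, 0.0498]
ee_rot: [0.686, 0.727, 0.0, -0.0]
force: [0.1, 1.3, -1.6]
grip_width: 0.0171
grasp_force: 45.0
t 20.45 pos [0.5124 0.2556 0.0498] F [ 0.0725  1.3309 -1.6079] M [-0.2332 -0.0889 -0.087 ] w 0.017102118333572995 44.955931305885315
tool shift [-0.1329  0.0019  0.0008] turn 0.23050150848216333 tool z [ 0.      0.0002 -1.    ] q [0.4032 0.0585 1.5865 0.0002 1.4966 0.345 ]
```

Nose is at the third block, so I'm keeping to 1 mm rows.

```bash
python3 -m creep '[[[0.001,0,0,0,0.01],[0.001,0,0,0,0.01],[0.001,0,0,0,0.01],[0,0,0,0,0.01],[0,0,0,0,0.01]]]' 45
python3 -c "from h import *;go(.522,.123,.049,93.1)"
```

```text
t: 21.08
position: [0.5122, 0.2586, 0.0498]
ee_rot: [0.686, 0.727, 0.0, -0.0]
force: [0.4, 0.3, -0.9]
grip_width: 0.0172
grasp_force: 45.0
t 21.075 pos [0.5122 0.2586 0.0498] F [ 0.4266  0.3125 -0.9436] M [-0.143  -0.0263 -0.0454] w 0.017235954745231614 44.956074357032776
tool shift [-0.1359  0.0019  0.0008] turn 0.23119501560130118 tool z [-0.      0.0002 -1.    ] q [0.4081 0.0616 1.5833 0.0002 1.4967 0.3499]
```

```bash
python3 -m creep '[[[0.001,0,0,0,0.01],[0.001,0,0,0,0.01],[0.001,0,0,0,0.01],[0,0,0,0,0.01],[0,0,0,0,0.01]]]' 45
python3 -c "from h import *;go(.522,.123,.049,93.1)"
```

```text
t: 21.7
position: [0.512, 0.2616, 0.0498]
ee_rot: [0.686, 0.727, 0.0, -0.0]
force: [0.6, 0.1, -2.7]
grip_width: 0.0172
grasp_force: 45.0
t 21.7 pos [0.512  0.2616 0.0498] F [ 0.6487  0.111  -2.7454] M [-0.1636 -0.0132 -0.1566] w 0.017205408657885855 44.95617985725403
tool shift [-0.1389  0.0019  0.0008] turn 0.22908200696268466 tool z [ 0.      0.0002 -1.    ] q [0.413  0.0647 1.5799 0.0002 1.4968 0.3548]
```

```bash
python3 -m creep '[[[0.001,0,0,0,0.01],[0.001,0,0,0,0.01],[0.001,0,0,0,0.01],[0,0,0,0,0.01],[0,0,0,0,0.01]]]' 45
python3 -c "from h import *;go(.522,.123,.049,93.1)"
```

```text
t: 22.32
position: [0.5119, 0.2645, 0.0498]
ee_rot: [0.686, 0.727, 0.0, -0.0]
force: [1.2, 0.3, -1.6]
grip_width: 0.0171
grasp_force: 45.0
t 22.325 pos [0.5119 0.2645 0.0498] F [ 1.1738  0.2929 -1.5895] M [-0.124  -0.0208 -0.0887] w 0.017078748970721272 44.95608150959015
tool shift [-0.1419  0.0019  0.0008] turn 0.23073296384690423 tool z [-0.      0.0002 -1.    ] q [0.4179 0.068  1.5766 0.0002 1.497  0.3597]
```

```bash
python3 -m creep '[[[0.002,0,0,0.1,0.01],[0.002,0,0,0,0.01],[0.002,0,0,0,0.01],[0.002,0,0,0,0.01],[0,0,0,0,0.01]]]' 45
python3 -m creep '[[[0.002,0,0,0,0.01],[0.002,0,0,0,0.01],[0.002,0,0,0,0.01],[0.002,0,0,0,0.01],[0,0,0,0,0.01]]]' 45
python3 -m creep '[[[0.002,0,0,0,0.01],[0.002,0,0,0,0.01],[0.001,0,0,0,0.01],[0,0,0,0,0.01],[0,0,0,0,0.01]]]' 45
python3 - <<'E'
from h import *
go(.522,.123,.049,93.1)
a=avg('top',3)[165:240,155:225]; b=avg('side',3)[180:240,280:350]
g=lambda i:cv2.resize(i[:,:,::-1],None,fx=5.7,fy=5.7,interpolation=cv2.INTER_CUBIC)
a=g(a);b=g(b);b=np.vstack([b,np.zeros((a.shape[0]-b.shape[0],b.shape[1],3),np.uint8)])
cv2.imwrite('pics/6.png',np.hstack([a,b]))
E
```

```text
t: 22.95
position: [0.5114, 0.2727, 0.0498]
ee_rot: [0.687, 0.727, 0.0, -0.0]
force: [1.6, 1.0, -2.2]
grip_width: 0.0169
grasp_force: 45.0
t: 23.58
position: [0.511, 0.2807, 0.0498]
ee_rot: [0.687, 0.727, 0.0, -0.0]
force: [0.2, 0.2, -1.7]
grip_width: 0.0173
grasp_force: 45.0
t: 24.2
position: [0.5107, 0.2855, 0.0498]
ee_rot: [0.687, 0.727, 0.0, -0.0]
force: [1.2, 1.1, -1.7]
grip_width: 0.0171
grasp_force: 45.0
t 24.2 pos [0.5107 0.2855 0.0498] F [ 1.2141  1.1039 -1.6558] M [-0.1274 -0.0131 -0.0749] w 0.017087450163418588 44.95314180850983
tool shift [-0.1629  0.0022  0.0008] turn 0.12780227704520541 tool z [-0.      0.0003 -1.    ] q [0.4515 0.0914 1.5519 0.0002 1.4982 0.3951]
```

View pics/6.png

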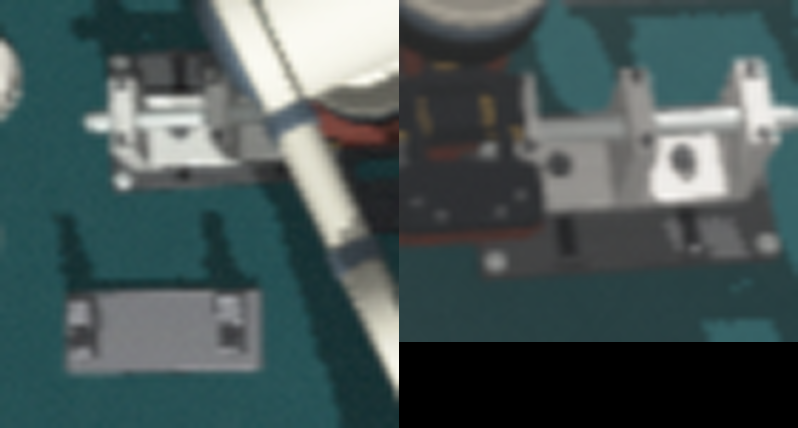

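The nose protrudes beyond the last block (top crop at (90,123), side crop right of (770,115)). The last few mm go in 1 mm rows until contact.

```bash
python3 -m creep '[[[0.001,0,0,0,0.01],[0.001,0,0,0,0.01],[0.001,0,0,0,0.01],[0,0,0,0,0.01],[0,0,0,0,0.01]]]' 45
python3 -m creep '[[[0.001,0,0,0,0.01],[0.001,0,0,0,0.01],[0,0,0,0,0.01],[0,0,0,0,0.01],[0,0,0,0,0.01]]]' 45
```

```text
t: 25.12
position: [0.5105, 0.2884, 0.0498]
ee_rot: [0.687, 0.727, 0.0, -0.0]
force: [1.8, 0.3, -1.1]
grip_width: 0.0172
grasp_force: 45.0
t: 25.75
position: [0.5104, 0.2905, 0.0498]
ee_rot: [0.687, 0.727, 0.0, -0.0]
force: [0.8, 0.3, -2.4]
grip_width: 0.0172
grasp_force: 45.0
```

```bash
python3 -m creep '[[[0.0005,0,0,0,0.01],[0.0005,0,0,0,0.01],[0,0,0,0,0.01],[0,0,0,0,0.01],[0,0,0,0,0.01]]]' 45
```

```text
t: 26.38
position: [0.5104, 0.2914, 0.0498]
ee_rot: [0.687, 0.727, 0.0, -0.0]
force: [1.0, -0.4, -1.2]
grip_width: 0.0172
grasp_force: 45.0
```

```bash
python3 -m creep '[[[0.0005,0,0,0,0.01],[0.0005,0,0,0,0.01],[0,0,0,0,0.01],[0,0,0,0,0.01],[0,0,0,0,0.01]]]' 45
```

```text
t: 27.0
position: [0.5103, 0.2924, 0.0498]
ee_rot: [0.687, 0.727, 0.0, -0.0]
force: [0.9, -0.3, -1.0]
grip_width: 0.0169
grasp_force: 45.0
```

```bash
python3 -m creep '[[[0.0005,0,0,0,0.01],[0.0005,0,0,0,0.01],[0,0,0,0,0.01],[0,0,0,0,0.01],[0,0,0,0,0.01]]]' 45
```

```text
t: 27.62
position: [0.5103, 0.2928, 0.0498]
ee_rot: [0.687, 0.727, -0.0, 0.0]
force: [1.1, -6.2, -0.7]
grip_width: 0.0169
grasp_force: 45.0
```

```bash
python3 -m creep '[[[0.0005,0,0,0,0.01],[0.0005,0,0,0,0.01],[0,0,0,0,0.01],[0,0,0,0,0.01],[0,0,0,0,0.01]]]' 45
```

```text
t: 28.25
position: [0.5103, 0.2929, 0.0497]
ee_rot: [0.687, 0.726, -0.001, 0.001]
force: [0.6, -9.1, -0.1]
grip_width: 0.0169
grasp_force: 44.9
```

```bash
python3 -m creep '[[[0.0005,0,0,0,0.01],[0,0,0,0,0.01],[0,0,0,0,0.01],[0,0,0,0,0.01],[0,0,0,0,0.01]]]' 45
```

```text
t: 28.88
position: [0.5104, 0.2929, 0.0498]
ee_rot: [0.687, 0.726, -0.001, 0.001]
force: [0.9, -10.9, 1.0]
grip_width: 0.0173
grasp_force: 45.0
```

The collar is seated with about 10 N on it. I'll relax the push, release, and retract straight up.

```bash
python3 -m creep '[[[-0.0005,0,0,0,0.01],[-0.0005,0,0,0,0.01],[-0.0003,0,0,0,0.01],[0,0,0,0,0.01],[0,0,0,0,0.01]]]' 10
python3 -m creep '[[[0,0,0,0,0.022],[0,0,0,0,0.03],[0,0,0,0,0.04],[0,0,0,0,0.05],[0,0,0,0,0.05]]]' 10
python3 -m creep '[[[0,0,-0.01,0,0.05],[0,0,-0.03,0,0.05],[0,0,-0.04,0,0.05],[-0.03,0,-0.04,0,0.05],[-0.05,0,-0.03,0,0.05]]]'
python3 -m creep '[[[-0.06,-0.03,0,0,0.05],[-0.06,-0.03,0,0,0.05],[-0.04,0,0,0,0.05],[0,0,0,0,0.05],[0,0,0,0,0.05]]]'
python3 - <<'E'
from h import *
a=avg('top',3)[165:240,155:225]; b=avg('side',3)[180:240,280:350]
g=lambda i:cv2.resize(i[:,:,::-1],None,fx=5.7,fy=5.7,interpolation=cv2.INTER_CUBIC)
a=g(a);b=g(b);b=np.vstack([b,np.zeros((a.shape[0]-b.shape[0],b.shape[1],3),np.uint8)])
cv2.imwrite('pics/7.png',np.hstack([a,b]))
E
```

```text
t: 29.5
position: [0.5104, 0.2936, 0.0498]
ee_rot: [0.687, 0.727, 0.0, 0.0]
force: [2.6, -3.3, -2.0]
grip_width: 0.0181
grasp_force: 10.0
t: 30.12
position: [0.5102, 0.2937, 0.0499]
ee_rot: [0.687, 0.727, 0.0, -0.0]
force: [0.9, -0.1, -0.0]
grip_width: 0.0493
grasp_force: 0.0
t: 30.75
position: [0.5149, 0.2139, 0.2027]
ee_rot: [0.686, 0.728, 0.001, 0.001]
force: [0.1, -1.2, -0.2]
grip_width: 0.0501
grasp_force: 0.0
t: 31.38
position: [0.4676, 0.0594, 0.2004]
ee_rot: [0.687, 0.727, 0.001, 0.0]
force: [0.1, 0.3, 0.6]
grip_width: 0.0498
grasp_force: 0.0
```

View pics/7.png

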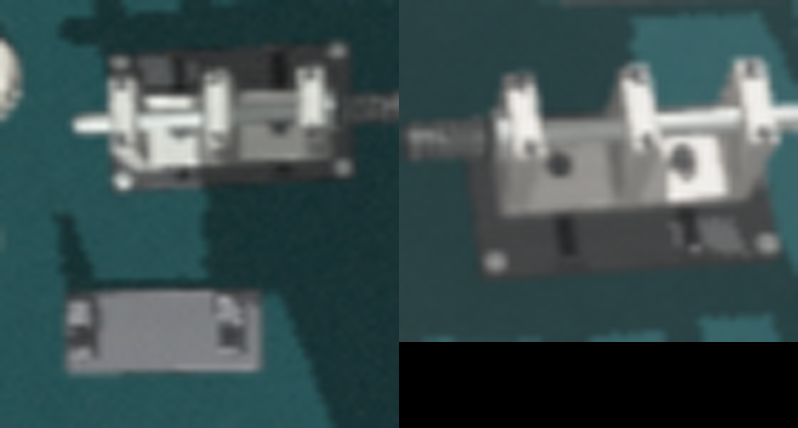

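The shaft sits through all three blocks, with the collar against the first block and the nose out of the far end. The gripper is clear.

```bash
python3 -c "from bench import *;print(finish_job())"
```

```text
the job is handed in; nothing more can be done
None
```

I threaded the shaft through all three bearing blocks until its collar touched the first block, with at most about 11 N measured at the tool, then released it and handed the job in at about 32 s; the verdict was not shown to me.

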